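Fetch the sliding lid off the spice turntable and close the tea box

ROBOT

A 6-joint arm with a two-finger parallel gripper is mounted at the origin on a cart in front of the work surface, level with it; the furniture and walls round the work are solid. World frame = base frame: x ahead of the robot, y to its left, z up, the work surface at z = 0. Lengths are in m, angles in degrees, forces in N, time in s.
With the tool pointing down it reaches from about 0.25 to 0.725 m from the base axis. Payload 9.7 kg.
Tool frame: the origin (TCP) lies between the finger pads; the fingertips stand 19 mm ahead of it and the grasp point (between the pads) is the TCP; z points along the fingers, y is the line along which they close (so a half turn about z gives the same grasp; the last joint's range is limited). The gripper opens to 85 mm and grips with 20 to 120 N. Pads are 22 mm wide; open, the fingers measure 114 mm over their backs; the gripper's body (76 mm by 85 mm) begins 54 mm behind the grasp point. The pads swing forward as they close: fully open they stand 13 mm farther back than shut.
Start: joints at [72.995, 4.979, 10.078, 95.1, 0, 90], TCP at [0.161, 0.526, 0.25] pointing down, gripper open.
Joint ranges: [-179.16, 179.16], [-48.56, 103.87], [-65.8, 70.77], [-126.05, 130.52], [-82.76, 87.17], [-180, 180]. Speed limits (degrees/s): [127.2, 127.2, 147.25, 180, 180, 180].

INTERFACE

Orientations are given as [roll, pitch, yaw] about the fixed x, y, z axes, in that order (R = Rz(yaw) Ry(pitch) Rx(roll)).
In Python, from workcell import bot gives the robot as it stands. The module is installed in compiled form; this text tells all that it offers.
- The arm moves only by the shell command python3 -m crank 'ROWS' [OPENING] [FORCE]. ROWS is JSON, a list that holds one entry, the list of rows, each a list of 6 numbers: the shift along the world's x, y, z as a fraction of full scale, then the turn, a rotation vector about the world's x, y, z as a fraction of full scale. In form: [[[x, y, z, wx, wy, wz], ...]]. A call has 1 to 20 rows; each row shifts and turns the commanded pose from where the row before left it; what a row does not reach is not made up. Full scale, the value 1, is 20 mm for a shift and 0.12 rad for a turn. A row lasts 1/12 s, in which the tool goes at most 41.7 mm and 7.16 degrees, less where a joint would pass 70% of its speed; a pose out of reach is approached as far as the arm can. A call with a number of a shift or a turn outside -1 to 1 is refused whole. A call with a gripper value outside its range is refused whole. OPENING is the opening, from 0 (shut) to 1 (fully open), set as the call begins (- or left out, the last holds). The fingers move at their own pace and stop on an object; FORCE is the grip in N (left out, the last holds). Time passes only in rows, so rows that do not move let the fingers close. It gives the time, the measured TCP pose, the force, the opening and the grip force at its end, in the units of the state.
- bot.get_obs(): the state, without advancing time (a new reading comes with each control period).
- bot.camera(name): name is "side" or "top" or "wrist"; returns the picture (400x640x3 uint8, red, green, blue); there is no depth.
- bot.camera_model(name): a dict with "vertical_fov" (degrees; the focal length in pixels is half the picture's height over the tangent of half this angle, whatever the lens; pixels are square), "cx", "cy" (the principal point, pixels), "R" (3x3) and "t" (3): a world point X has camera coordinates R X + t. Camera axes: x right, y down, z forward; pixel columns grow to the right and rows downward; lengths in m; the calibration is good to about 2 mm. A picture is of the moment at which its call begins: read the wrist's pose just before it. camera_model takes no time and is no camera call; for the wrist camera it gives the pose at the moment of the call.
- bot.job_done(): hands the job in; it is judged then, once.
The state is a dict: "time": time; "q": joint angles; "qd": joint speeds; "joint_efforts": joint torques, N m; "ee_pos": TCP position; "tcp_rot": TCP orientation; "wrist_force": force on the tool from outside, world axes, zero at the start; "torque": the same for the moment, N m; "opening": finger opening in m; "grasp_force": force on a finger pad.
Only numpy, scipy, OpenCV 4.12 (cv2) and the standard library are available. Lean on these libraries where they do the work, as an engineer would, in place of code of your own. Each camera call takes 0.05 s, during which the arm holds its last target. There are 200 camera calls.

TASK

The sliding lid of the wooden tea box was left on the free-spinning spice turntable, at the back under the wire shelf. Gently turn the turntable until the lid comes out from under the shelf, lift the lid off, and slide it into the grooves of the tea box until it is fully home. Leave the jars standing upright on the turntable, and do not shift or upset the pepper mill and the beaker.

Things in the scene. Friction and masses are not known exactly. Their poses are not given: they have to be found in the camera images.
- lid: light wooden plate 84 (its x) x 72 (its y) x 7 mm, origin at the centre of its underside; a grip bar 16 mm thick (x) and 40 mm long (y) stands in the middle of its top, up to 35 mm above the origin. Same either way round about z. About 70 g. Starts flat on the turntable, at any yaw
- turntable: white turntable, 280 mm across, spins freely about z (origin: centre, on the worktop). Disc top 22 mm above the worktop, rim 4 mm thick up to 29 mm, hub pin to 88 mm. Three radial dividers (5 mm thick, 22 to 82 mm high, hub to 136 mm from the axis) at +60, -60 and 180 degrees from its x axis, which points along the middle of the bay where the lid starts; jars in the other bays
- shelf: fixed chrome wire riser shelf over the back of the turntable: top at 165 mm, 296 mm wide (y) and 160 mm deep (x), 4 wire legs (8 mm) at its corners; origin on the worktop under its centre, so its front edge is at its x = -80 mm, about 15 mm behind the turntable's axis
- tea_box: fixed wooden box 92 mm wide (y), 60 mm high, from its x = -70 (mouth end, towards the robot) to +61 mm (back); origin on the worktop. The lid slides along its +x on ledges 45 mm above the worktop (solid deck at x = -70 to -34), lid x along box x, either way round, bar up, to the back stop at x = +55
- box_mouth (a point): 15 mm in front of the box's origin along its x, on the ledges, 45 mm up. From x = -70 to -20 mm guide walls 10 mm high narrow from 87 to 75 mm; from there to the back stop the lid runs in grooves 75 mm wide and 9.5 mm high, under lips that leave 63 mm open between them. The lips start at x = -11, with upturned lead-ins from -24; their top is 60 mm up
- box_home (a point): where the centre of the lid's underside is when the box is fully closed: 13 mm behind the box's origin along its x, 45 mm above the worktop
- spice_jar: upright jar with a dark cap, 44 mm across, 96 mm high, origin at the centre of its foot, stands in a turntable bay
- salt_shaker: upright salt shaker, 44 mm across, 90 mm high, origin at the centre of its foot, stands in a turntable bay
- tomato_tin: upright tin, 57 mm across, 72 mm high, origin at the centre of its foot, stands in a turntable bay
- pepper_mill: brown pepper mill, 58 mm across, 170 mm high, origin at the centre of its foot, on the worktop
- orange_beaker: plain beaker standing upside down on the worktop, 74 mm across, 105 mm high, origin at the centre of its underside
There are look-alikes about, which are no part of the job. Leave any pink look-alike of the orange_beaker alone. What is shaped like the salt_shaker but red is not meant.

How it is judged:
By the outcome, as a careful person would: the job done as asked, in the order asked, and still so for the second after the job is handed in, with the robot touching nothing.
It also fails if it takes over 72 s, if anything falls off the work surface, if the arm or the gripper's body presses on something with over 40 N, if the wrist force passes 120 N, or if a joint passes its speed limit or range.

## Working session

There is one attempt and no reset: what is moved stays moved. The work goes in short steps, Python scripts to look and compute and a shell command to move; the robot and the scene stay as the last step left them, time stands still between calls to the robot, and variables do not carry over. Pictures are saved under pics/ and viewed, at most 10 in all, crops included, and the job is handed in when it is done.

```bash
mkdir -p pics
cat > h.py <<'E'
from workcell import bot
import numpy as np, cv2
def save(im,n): cv2.imwrite('pics/'+n,im[:,:,::-1])
def K(m,h=400):
    f=h/2/np.tan(np.radians(m['vertical_fov'])/2); return f,m['cx'],m['cy'],np.array(m['R']),np.array(m['t'])
def ray(m,u,v):
    f,cx,cy,R,t=K(m); d=R.T@np.array([(u-cx)/f,(v-cy)/f,1]); return -R.T@t,d
def onz(m,u,v,z):
    o,d=ray(m,u,v); return o+d*(z-o[2])/d[2]
def proj(m,X):
    f,cx,cy,R,t=K(m); c=R@np.array(X)+t; return cx+f*c[0]/c[2],cy+f*c[1]/c[2]
def tri(m1,p1,m2,p2):
    o1,d1=ray(m1,*p1);o2,d2=ray(m2,*p2)
    s=np.linalg.lstsq(np.c_[d1,-d2],o2-o1,rcond=None)[0]
    a,b=o1+d1*s[0],o2+d2*s[1]; return (a+b)/2,np.linalg.norm(a-b)
E
python3 - <<'E'
from h import *
for n in ('top','side'):
    save(bot.camera(n),n+'0.png'); m=bot.camera_model(n); f,cx,cy,R,t=K(m); print(n,f,cx,cy,(-R.T@t).round(3),R[2].round(2))
o=bot.get_obs();print(o['time'],o['ee_pos'],o['tcp_rot'],o['opening'])
E
```

```text
top 372.29343898502316 316.9037095923102 193.58577829335897 [0.426 0.275 1.051] [ 0.11 -0.   -0.99]
side 427.0057574320504 326.9928886930044 190.45035348150202 [ 0.23  -0.846  0.827] [ 0.21  0.8  -0.56]
0.1 [0.16079021 0.52576916 0.24962185] [-1.79926818e+02 -6.75238870e-04  1.62993905e+02] 0.08530271608895716
```

View pics/top0.png

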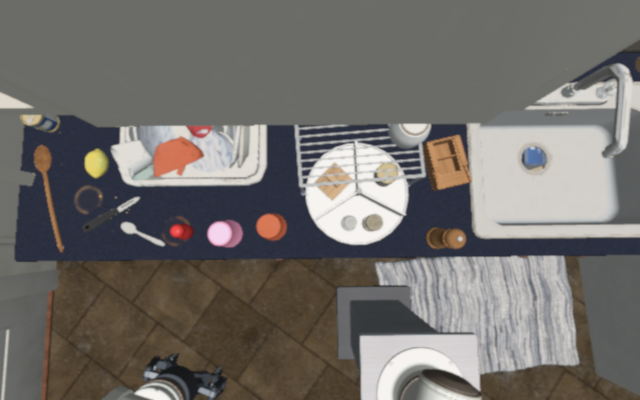

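View pics/side0.png

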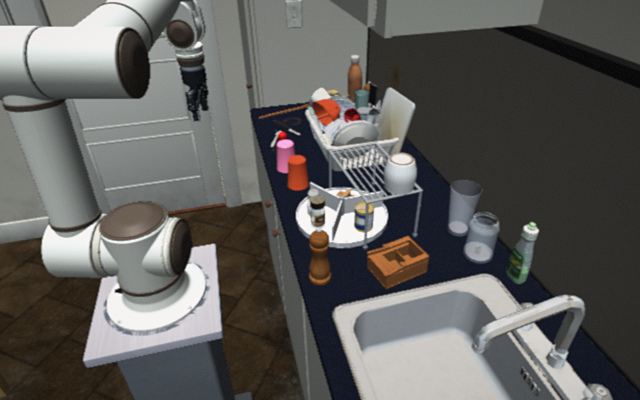

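The top view shows the turntable at about (357,194), the lid under the shelf at (333,181), the box at (447,162), the mill at (447,238) and the beaker at (271,226). The side view shows the box at (398,262). I'll zoom in and measure.

Run:
```python
from h import *
t=cv2.imread('pics/top0.png');s=cv2.imread('pics/side0.png')
a=cv2.resize(t[115:255,290:480],(800,589),interpolation=cv2.INTER_CUBIC)
b=cv2.resize(s[170:300,280:440],(738,600),interpolation=cv2.INTER_CUBIC)
cv2.imwrite('pics/top0c.png',a);cv2.imwrite('pics/side0c.png',b)
m=bot.camera_model('top')
for n,p,z in [('turnt',(357,194),.025),('lid',(333,181),.03),('box',(447,162),.055),('mill',(456,238),.17),('beaker',(271,226),.1)]: print(n,onz(m,*p,z).round(3))
```

```text
turnt [0.536 0.161 0.025]
lid [0.573 0.227 0.03 ]
box [ 0.618 -0.083  0.055]
mill [ 0.414 -0.053  0.17 ]
beaker [0.449 0.39  0.1  ]
```

View pics/top0c.png

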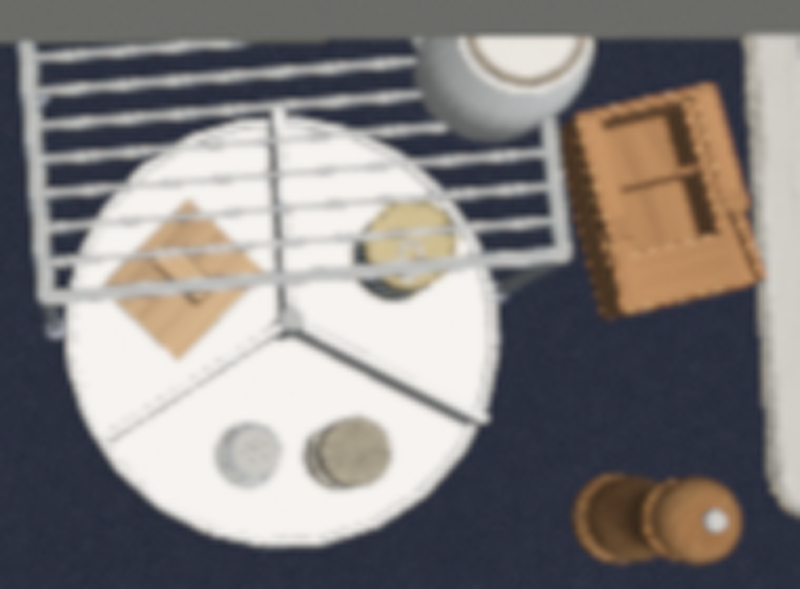

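View pics/side0c.png

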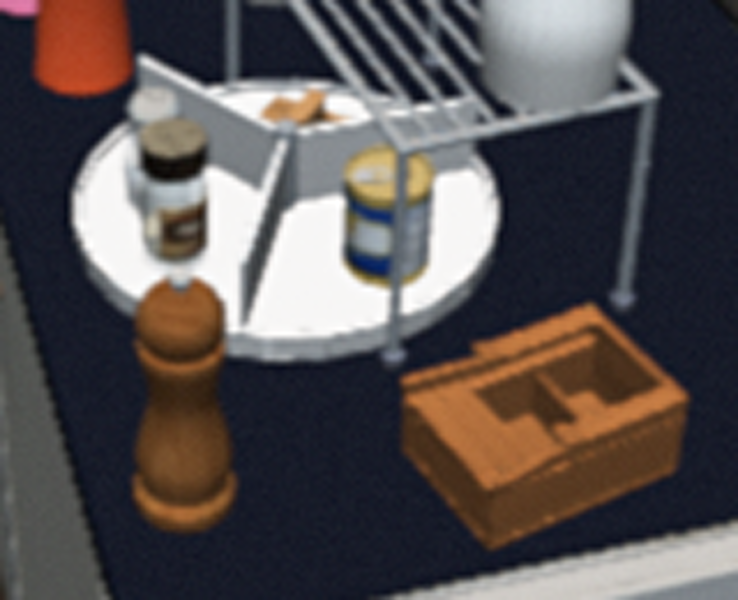

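The crops are clear. In the top crop the lid is a diamond with corners (188,200), (265,275), (180,358) and (105,285). The turntable centre is near (283,331), with divider ends at (275,115), (490,418) and (110,438). The box top corners are near (578,112), (713,85), (762,275) and (622,312). Next I'll triangulate these against the side crop.

Run:
```python
from h import *
mt=bot.camera_model('top');ms=bot.camera_model('side')
T=lambda x,y:(290+x/4.2105-.4,115+y/4.207-.4); S=lambda x,y:(280+x/4.6125-.4,170+y/4.6154-.4)
P={'boxFL':((622,312),(403,383)),'boxFR':((762,275),(490,490)),'boxBR':((713,85),(688,400)),'boxBL':((578,112),(592,308)),
'hub':((290,318),(288,130)),'shelfFR':((568,255),(400,148)),'shelfFL':((45,298),None)}
for n,(a,b) in P.items():
    if b: p,e=tri(mt,T(*a),ms,S(*b)); print(n,p.round(4),round(e,4))
for n,a,z in [('shFL',(45,298),.163),('shFR',(568,255),.163),('vaseR',(592,80),.22),('divUp',(275,115),.082),('divR',(490,418),.082),('divL',(110,438),.082)]: print(n,onz(mt,*T(*a),z).round(4))
L=np.array([onz(mt,*T(*a),.029)[:2] for a in [(188,200),(265,275),(180,358),(105,285)]]); c=L.mean(0)
print('lid',c,cv2.minAreaRect((L*1000).astype(np.float32)))
print('bar',[onz(mt,*T(*a),.057).round(3) for a in [(150,258),(200,300)]])
im=bot.camera('top'); w=((im.min(2)>200)).astype(np.uint8); w[:, :295]=0; w[:,415:]=0; w[:120]=0; w[250:]=0
w=cv2.morphologyEx(w,cv2.MORPH_OPEN,np.ones((3,3),np.uint8))
cs,_=cv2.findContours(w,0,1); pts=np.vstack(cs)[:,0]; pts=pts[pts[:,1]>195]; h=cv2.convexHull(pts)[:,0]
W=np.array([onz(mt,*p,.029)[:2] for p in h]); A=np.c_[2*W,np.ones(len(W))]; s=np.linalg.lstsq(A,(W**2).sum(1),rcond=None)[0]; print('disc',s[:2],np.sqrt(s[2]+s[0]**2+s[1]**2))
```

```text
boxFL [ 0.5447 -0.0538  0.0521] 0.001
boxFR [ 0.5652 -0.145   0.0504] 0.0064
boxBR [ 0.6916 -0.1174  0.0592] 0.0007
boxBL [ 0.6736 -0.0288  0.0589] 0.0029
hub [0.5398 0.1632 0.0841] 0.0004
shelfFR [0.5627 0.0142 0.1685] 0.0033
shFL [0.5438 0.312  0.163 ]
shFR [0.5652 0.0121 0.163 ]
vaseR [0.6523 0.0118 0.22  ]
divUp [0.6695 0.1693 0.082 ]
divR [0.4765 0.0408 0.082 ]
divL [0.4668 0.2758 0.082 ]
lid [0.57293247 0.22563096] ((572.8646850585938, 225.7119140625), (71.15882873535156, 79.0323715209961), 44.48959732055664)
bar [array([0.583, 0.249, 0.057]), array([0.555, 0.217, 0.057])]
disc [0.53900279 0.16290227] 0.13916612491709637
```

Centre (0.539, 0.163), turntable yaw about 62.6°. I'll move above the lid bay next to the left divider, with the gripper shut and tilted away from the shelf.

```bash
python3 -m crank '[[[0.4,-0.3,0,0,-0.09,0],[0.86,-0.65,0,0,-0.09,0],[0.86,-0.65,0,0,-0.09,0],[0.86,-0.65,0,0,-0.09,0],[0.86,-0.65,0,0,-0.09,0],[0.86,-0.65,0,0,-0.09,0],[0.86,-0.65,0,0,-0.09,0],[0.86,-0.65,0,0,-0.09,0],[0.86,-0.65,0,0,-0.09,0],[0.86,-0.65,0,0,-0.09,0],[0.86,-0.65,0,0,-0.09,0],[0.86,-0.65,0,0,-0.09,0],[0.86,-0.65,0,0,-0.09,0],[0.86,-0.65,0,0,-0.09,0],[0.86,-0.65,0,0,-0.09,0],[0.86,-0.65,0,0,-0.09,0],[0.86,-0.65,0,0,-0.09,0],[0.86,-0.65,0,0,-0.09,0],[0.86,-0.65,0,0,-0.09,0],[0.86,-0.65,0,0,-0.09,0]]]' 0 30
```

```text
time: 1.82
ee_pos: [0.4965, 0.2715, 0.2502]
tcp_rot: [176.4, 11.9, 162.6]
wrist_force: [-0.2, 0.4, -0.2]
opening: 0.0002
grasp_force: 0.0
```

```bash
python3 -m crank '[[[0.1,0,-1,0,0,0],[0,0,-1,0,0,0],[0,0,-1,0,0,0],[0,0,-1,0,0,0],[0,0,-1,0,0,0],[0,0,-1,0,0,0],[0,0,-1,0,0,0],[0,0,-1,0,0,0],[0,0,-0.8,0,0,0],[0,0,-0.4,0,0,0],[0,0,0,0,0,0]]]'
python3 - <<'E'
from h import *
im=bot.camera('top'); save(im,'t1.png'); cv2.imwrite('pics/t1c.png',cv2.resize(im[115:255,270:480,::-1],(800,533),interpolation=cv2.INTER_CUBIC))
E
```

```text
time: 2.73
ee_pos: [0.4972, 0.2721, 0.0649]
tcp_rot: [176.4, 11.8, 162.6]
wrist_force: [0.2, -0.2, -0.6]
opening: 0.0
grasp_force: 0.0
```

View pics/t1c.png

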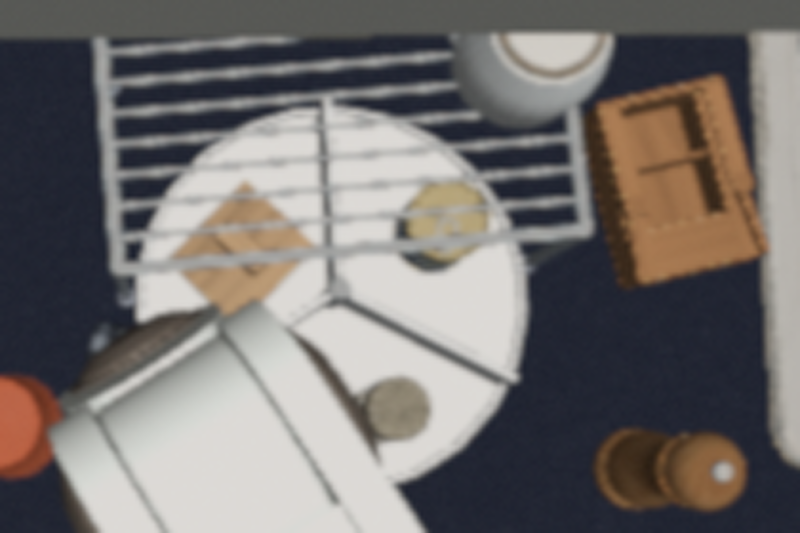

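The gripper is in the bay, clear of the lid and shelf, and the table hasn't moved. I'll work out the arc rows.

Run:
```python
import numpy as np
p=np.array([.4972,.2721]);c=np.array([.539,.163]);d=p-c;r=np.hypot(*d);th=np.arctan2(d[1],d[0])
print(r,np.degrees(th))
st=[.7,.7,.7,.7,1,1.2,1.5,1.8,2,2.2]+[2.4]*34+[2.2,2,1.8,1.6,1.4,1.2,1,.8,.6,.4]
a=th+np.radians(np.r_[0,np.cumsum(st)]);P=np.c_[np.cos(a),np.sin(a)]*r/.02
for x in np.diff(P,axis=0).reshape(-1,2): print(*x.round(2),end=' | ')
print(sum(st))
```

```text
0.11683342843552956 110.96357194216394
-0.07 -0.03 | -0.07 -0.03 | -0.07 -0.03 | -0.07 -0.03 | -0.09 -0.04 | -0.11 -0.05 | -0.14 -0.07 | -0.16 -0.09 | -0.18 -0.1 | -0.19 -0.12 | -0.2 -0.14 | -0.2 -0.15 | -0.19 -0.16 | -0.18 -0.16 | -0.18 -0.17 | -0.17 -0.18 | -0.16 -0.18 | -0.15 -0.19 | -0.14 -0.2 | -0.14 -0.2 | -0.13 -0.21 | -0.12 -0.21 | -0.11 -0.22 | -0.1 -0.22 | -0.09 -0.23 | -0.08 -0.23 | -0.07 -0.23 | -0.06 -0.24 | -0.05 -0.24 | -0.04 -0.24 | -0.03 -0.24 | -0.02 -0.24 | -0.01 -0.24 | -0.0 -0.24 | 0.01 -0.24 | 0.02 -0.24 | 0.03 -0.24 | 0.04 -0.24 | 0.05 -0.24 | 0.06 -0.24 | 0.07 -0.23 | 0.08 -0.23 | 0.09 -0.23 | 0.1 -0.22 | 0.1 -0.2 | 0.1 -0.18 | 0.09 -0.16 | 0.09 -0.14 | 0.08 -0.12 | 0.07 -0.1 | 0.06 -0.08 | 0.05 -0.07 | 0.04 -0.05 | 0.03 -0.03 | 107.1
```

```bash
python3 -m crank '[[[-0.07,-0.03,0,0,0,0],[-0.07,-0.03,0,0,0,0],[-0.07,-0.03,0,0,0,0],[-0.07,-0.03,0,0,0,0],[-0.09,-0.04,0,0,0,0],[-0.11,-0.05,0,0,0,0],[-0.14,-0.07,0,0,0,0],[-0.16,-0.09,0,0,0,0],[-0.18,-0.1,0,0,0,0],[-0.19,-0.12,0,0,0,0],[-0.2,-0.14,0,0,0,0],[-0.2,-0.15,0,0,0,0],[-0.19,-0.16,0,0,0,0],[-0.18,-0.16,0,0,0,0],[-0.18,-0.17,0,0,0,0],[-0.17,-0.18,0,0,0,0],[-0.16,-0.18,0,0,0,0],[-0.15,-0.19,0,0,0,0],[-0.14,-0.2,0,0,0,0],[-0.14,-0.2,0,0,0,0]]]'
python3 - <<'E'
from h import *
im=bot.camera('top'); cv2.imwrite('pics/t2.png',cv2.resize(im[115:255,270:480,::-1],(800,533),interpolation=cv2.INTER_CUBIC))
E
```

```text
time: 4.45
ee_pos: [0.4402, 0.2261, 0.0663]
tcp_rot: [176.3, 11.8, 162.6]
wrist_force: [-0.7, -0.3, 0.6]
opening: 0.0004
grasp_force: 0.0
```

View pics/t2.png

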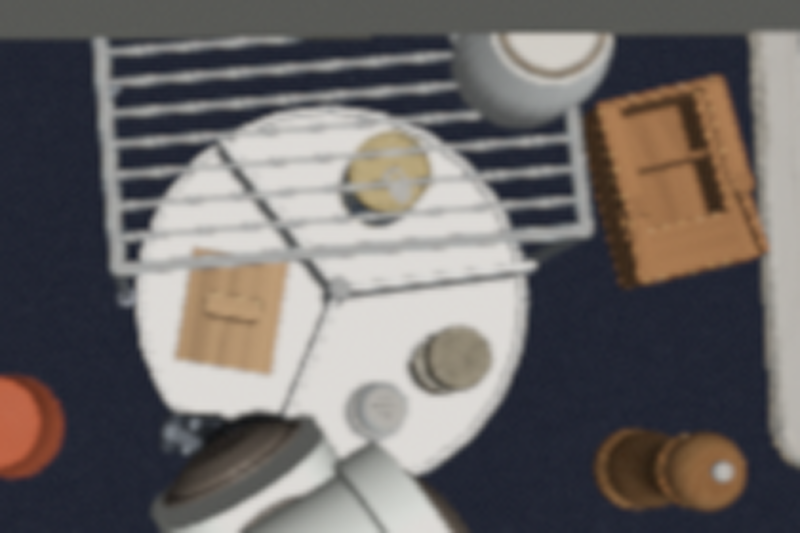

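The table has turned about 36°, with the lid now at (232,310) in the crop and the jars upright. I'll continue the arc.

```bash
python3 -m crank '[[[-0.13,-0.21,0,0,0,0],[-0.12,-0.21,0,0,0,0],[-0.11,-0.22,0,0,0,0],[-0.1,-0.22,0,0,0,0],[-0.09,-0.23,0,0,0,0],[-0.08,-0.23,0,0,0,0],[-0.07,-0.23,0,0,0,0],[-0.06,-0.24,0,0,0,0],[-0.05,-0.24,0,0,0,0],[-0.04,-0.24,0,0,0,0],[-0.03,-0.24,0,0,0,0],[-0.02,-0.24,0,0,0,0],[-0.01,-0.24,0,0,0,0],[0,-0.24,0,0,0,0],[0.01,-0.24,0,0,0,0],[0.02,-0.24,0,0,0,0],[0.03,-0.24,0,0,0,0],[0.04,-0.24,0,0,0,0],[0.05,-0.24,0,0,0,0],[0.06,-0.24,0,0,0,0]]]'
python3 -m crank '[[[0.07,-0.23,0,0,0,0],[0.08,-0.23,0,0,0,0],[0.09,-0.21,0,0,0,0],[0.09,-0.19,0,0,0,0],[0.08,-0.15,0,0,0,0],[0.06,-0.1,0,0,0,0],[0.04,-0.06,0,0,0,0],[0.02,-0.03,0,0,0,0],[0,0,0,0,0,0],[0,0,0,0,0,0]]]'
python3 - <<'E'
from h import *
im=bot.camera('top'); cv2.imwrite('pics/t3.png',cv2.resize(im[115:255,270:480,::-1],(800,533),interpolation=cv2.INTER_CUBIC))
E
```

```text
time: 6.17
ee_pos: [0.4265, 0.1327, 0.0663]
tcp_rot: [176.3, 11.8, 162.6]
wrist_force: [-0.1, 0.3, -0.5]
opening: -0.0
grasp_force: 0.0
time: 7.0
ee_pos: [0.437, 0.1092, 0.0663]
tcp_rot: [176.3, 11.8, 162.6]
wrist_force: [-0.4, 0.5, -0.4]
opening: 0.0001
grasp_force: 0.0
```

View pics/t3.png

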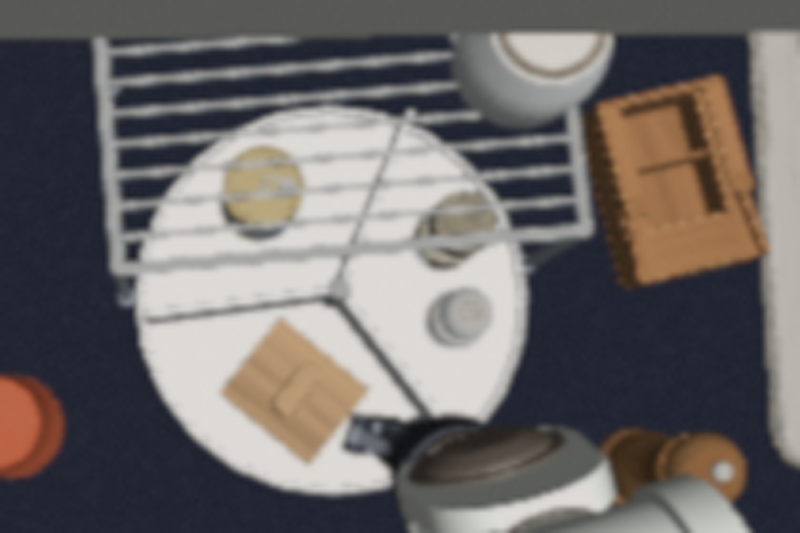

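The lid is now clear of the shelf at crop (295,390) and the jars are still standing. Next: back off, rise, level the tool, turn it and look with the wrist camera.

```bash
python3 -m crank '[[[-0.08,0.15,0.1,0,0,0],[-0.03,0.05,0.6,0,0,0],[0,0,1,0,0.35,0],[0,0,1,0,0.35,0],[0,0,1,0,0.35,0],[0,0,1,0,0.35,0],[0,0,1,0,0.35,0],[0.3,0.6,0.6,0,0,-0.5],[0.3,0.6,0.3,0,0,-0.5],[0.3,0.6,0.3,0,0,-0.5],[0.3,0.6,0,0,0,-0.5],[0.3,0.6,0,0,0,-0.5],[0.3,0.6,0,0,0,-0.5],[0.1,0.3,0,0,0,-0.2],[0,0,0,0,0,0]]]' 0.6
python3 - <<'E'
from h import *
o=bot.get_obs();print(o['q'])
m=bot.camera_model('wrist');im=bot.camera('wrist'); save(im,'w1.png');np.savez('w1.npz',**{k:m[k] for k in m})
f,cx,cy,R,t=K(m);print((-R.T@t).round(3),R.round(2))
mt=bot.camera_model('top')
print([onz(mt,270+x/3.8095-.4,115+y/3.807-.4,.029).round(4) for x,y in [(281,318),(369,388),(308,463),(222,390)]])
E
```

```text
time: 8.3
ee_pos: [0.473, 0.1924, 0.2041]
tcp_rot: [179.9, 0.3, 141.0]
wrist_force: [1.1, -0.0, -0.0]
opening: 0.0508
grasp_force: 0.0
[22.26101335 -1.35346933 -1.54462079 89.5809536  -0.23218185 61.25309266]
[0.411 0.243 0.326] [[ 0.63  0.78  0.  ]
 [ 0.74 -0.6   0.31]
 [ 0.24 -0.19 -0.95]]
[array([0.5249, 0.199 , 0.029 ]), array([0.4735, 0.1366, 0.029 ]), array([0.4203, 0.1817, 0.029 ]), array([0.4733, 0.2425, 0.029 ])]
```

View pics/w1.png

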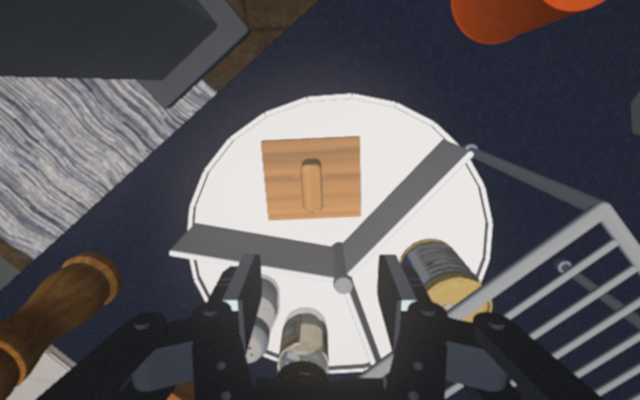

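The wrist view shows the lid with corners at about (262,140), (359,137), (361,216) and (268,219), and the bar from (312,160) to (313,211). I'll measure it from both views.

```bash
cat >> h.py <<'E'
def quad(im,roi):
    hsv=cv2.cvtColor(im,cv2.COLOR_RGB2HSV); k=cv2.inRange(hsv,(5,60,60),(25,255,255)); z=np.zeros_like(k); a,b,c,d=roi; z[b:d,a:c]=k[b:d,a:c]
    z=cv2.morphologyEx(z,cv2.MORPH_CLOSE,np.ones((5,5)))
    c=max(cv2.findContours(z,0,1)[0],key=cv2.contourArea); return c[:,0].astype(float)
def rect(m,c,z):
    P=np.array([onz(m,u,v,z)[:2] for u,v in c],np.float32); return cv2.minAreaRect(P*1000)
E
python3 - <<'E'
from h import *
mw=dict(np.load('w1.npz'));mt=bot.camera_model('top')
w=cv2.imread('pics/w1.png')[:,:,::-1]; t=bot.camera('top')
cw=quad(w,(240,120,385,235)); ct=quad(t,(315,185,385,245))
print(rect(mw,cw,.029),rect(mt,ct,.029))
# corners by extremes in world
def cor(m,c):
    P=np.array([onz(m,u,v,.029)[:2] for u,v in c]); b=cv2.boxPoints(cv2.minAreaRect((P*1000).astype(np.float32)))/1000
    b=b[np.argsort(np.arctan2(*(b-b.mean(0)).T))]; return np.array([proj(m,[*q,.029]) for q in b])
for a,b in zip(cor(mw,cw),cor(mt,ct)):
    p,e=tri(mw,a,mt,b); print(p.round(4),round(e,4))
for p in [(312,160),(313,211)]: print('bar',onz(mw,*p,.057).round(4))
E
```

```text
((468.6274719238281, 189.0517120361328), (82.43693542480469, 70.95394134521484), 53.685089111328125) ((457.6728820800781, 216.72918701171875), (63.44402313232422, 28.10215950012207), 24.37572479248047)
[0.424  0.1983 0.1242] 0.0195
[0.4218 0.2368 0.2794] 0.0125
[0.4683 0.2352 0.1839] 0.0261
[0.4557 0.2174 0.2273] 0.0523
bar [0.4512 0.2039 0.057 ]
bar [0.4839 0.1782 0.057 ]
```

```bash
python3 -m crank '[[[-0.08,-0.05,-0.9,0,0,0.1],[-0.08,-0.05,-0.9,0,0,0.1],[-0.08,-0.02,-0.9,0,0,0.1],[0,0,-0.9,0,0,0.09],[0,0,-0.8,0,0,0],[0,0,-0.3,0,0,0],[0,0,0,0,0,0]]]' 0.55
python3 - <<'E'
from h import *
m1=dict(np.load('w1.npz'));m=bot.camera_model('wrist');im=bot.camera('wrist'); save(im,'w2.png');np.savez('w2.npz',**{k:m[k] for k in m})
w=cv2.imread('pics/w1.png')[:,:,::-1]
c1=quad(w,(240,120,385,235)); c2=quad(im,(150,80,480,340))
print(c2.min(0),c2.max(0),rect(m,c2,.029))
def cor(m,c):
    P=np.array([onz(m,u,v,.029)[:2] for u,v in c]); b=cv2.boxPoints(cv2.minAreaRect((P*1000).astype(np.float32)))/1000
    b=b[np.argsort(np.arctan2(*(b-b.mean(0)).T))]; return np.array([proj(m,[*q,.029]) for q in b])
for a,b in zip(cor(m1,c1),cor(m,c2)):
    p,e=tri(m1,a,m,b); print(p.round(4),round(e,4))
E
```

```text
time: 8.98
ee_pos: [0.4672, 0.1881, 0.1091]
tcp_rot: [-180.0, 0.3, 143.7]
wrist_force: [-0.8, 0.3, -0.4]
opening: 0.0467
grasp_force: 0.0
[251. 165.] [391. 273.] ((468.3182067871094, 189.1919708251953), (82.373779296875, 70.51580810546875), 53.73780059814453)
[0.4156 0.1767 0.0284] 0.0001
[0.4647 0.2433 0.0274] 0.0
[0.5226 0.201  0.0264] 0.0002
[0.4733 0.1338 0.0263] 0.0001
```

Lid centre (0.4685, 0.189), top at about 0.027–0.029 by two views, yaw 53.7°. I'll descend and grip.

```bash
python3 -m crank '[[[0.06,0.04,-0.7,0,0,0],[0,0,-0.8,0,0,0],[0,0,-0.7,0,0,0],[0,0,-0.4,0,0,0],[0,0,-0.2,0,0,0],[0,0,0,0,0,0]]]' - 
python3 -m crank '[[[0,0,0,0,0,0],[0,0,0,0,0,0],[0,0,0,0,0,0],[0,0,0,0,0,0],[0,0,0,0,0,0],[0,0,0,0,0,0]]]' 0 35
```

```text
time: 9.53
ee_pos: [0.4693, 0.1895, 0.0544]
tcp_rot: [179.9, 0.3, 143.7]
wrist_force: [-0.2, 0.4, 0.5]
opening: 0.0468
grasp_force: 0.0
time: 10.03
ee_pos: [0.4698, 0.1898, 0.0554]
tcp_rot: [179.8, 0.4, 143.7]
wrist_force: [-1.3, -0.0, 5.7]
opening: 0.0154
grasp_force: 35.5
```

Gripped, with an opening of 15.4 mm. I'll lift and carry it to a lookout pose to the right of the box, turning to the box yaw on the way.

```bash
python3 -m crank '[[[0,0,0.2,0,0,0],[0,0,0.5,0,0,0],[0,0,0.8,0,0,0],[0,0,1,0,0,0],[0,0,1,0,0,0],[0,0,1,0,0,0],[0,0,1,0,0,0],[0,0,1,0,0,0],[0,0,1,0,0,0],[0,-0.3,0.7,0,0,0],[0,-0.6,0.3,0,0,0],[0,-0.9,0,0,0,-0.3],[0,-0.9,0,0,0,-0.5],[0,-0.9,0,0,0,-0.5],[0,-0.9,0,0,0,-0.5],[0,-0.9,0,0,0,-0.5],[0,-0.9,0,0,0,-0.5],[0,-0.9,0,0,0,-0.5],[0,-0.9,0,0,0,-0.5],[0,-0.9,0,0,0,-0.5]]]'
python3 -m crank '[[[0.1,-0.9,0,0,0,-0.5],[0.2,-0.9,0,0,0,-0.5],[0.3,-0.9,0,0,0,-0.5],[0.4,-0.9,0,0,0,-0.5],[0.5,-0.9,0,0,0,-0.3],[0.6,-0.9,0,0,0,0],[0.7,-0.9,0,0,0,0],[0.8,-0.7,0,0,0,0],[0.8,-0.5,0,0,0,0],[0.8,-0.3,0,0,0,0],[0.8,-0.2,0,0,0,0],[0.4,-0.1,0,0,0,0],[0.2,0,0,0,0,0],[0,0,0,0,0,0],[0,0,0,0,0,0]]]'
python3 - <<'E'
from h import *
o=bot.get_obs();print(o['q'].round(1),o['tcp_rot'])
m=bot.camera_model('wrist');im=bot.camera('wrist'); save(im,'w3.png');np.savez('w3.npz',**{k:m[k] for k in m})
E
```

```text
time: 11.7
ee_pos: [0.4687, 0.0081, 0.2242]
tcp_rot: [179.9, 0.3, 113.9]
wrist_force: [-0.3, 0.4, -0.9]
opening: 0.0149
grasp_force: 34.5
time: 12.95
ee_pos: [0.6007, -0.1523, 0.2243]
tcp_rot: [179.9, 0.3, 98.3]
wrist_force: [0.7, -0.0, -0.7]
opening: 0.0152
grasp_force: 34.6
[-14.1  14.1  17.6  93.3  -0.3  67.6] [179.93222164   0.31677545  98.30891408]
```

View pics/w3.png

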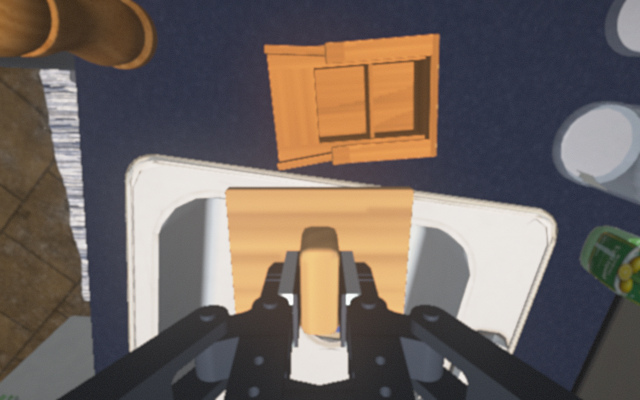

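The lid is held firmly. The box mouth corners are at (265,45) and (280,168), the back corners at (439,35) and (437,157), and the lid's far edge runs along row 187. I'll move a little for a second view and triangulate.

```bash
python3 -m crank '[[[-0.5,-0.2,0,0,0,0],[-0.9,-0.3,0,0,0,0],[-0.9,-0.3,0,0,0,0],[-0.5,-0.2,0,0,0,0],[0,0,0,0,0,0],[0,0,0,0,0,0]]]'
python3 - <<'E'
from h import *
m3=dict(np.load('w3.npz'));m=bot.camera_model('wrist');im=bot.camera('wrist'); save(im,'w4.png');np.savez('w4.npz',**{k:m[k] for k in m})
w=cv2.imread('pics/w3.png')[:,:,::-1]
def cs(im,roi):
    c=quad(im,roi).astype(np.float32); r=cv2.boxPoints(cv2.minAreaRect(c)); h=cv2.convexHull(c); return cv2.approxPolyDP(h,4,True)[:,0]
print(cs(w,(255,20,460,180)).tolist())
du=m['cx']*0
p=np.array(proj(m,onz(m3,350,100,.055))); print('centre in w4',p)
x,y=p.astype(int); print(cs(im,(x-115,max(y-80,0),x+105,y+76)).tolist())
# lid far edge relative to the gripper, at lid top
l=quad(w,(200,183,440,320)); e=l[(l[:,1]<195)]; print('lid edge',np.polyfit(e[:,0],e[:,1],1), l[:,0].min(), l[:,0].max())
E
```

```text
time: 13.5
ee_pos: [0.5451, -0.1725, 0.2251]
tcp_rot: [179.8, 0.4, 98.3]
wrist_force: [0.0, -0.1, -0.4]
opening: 0.0156
grasp_force: 34.6
[[439.0, 34.0], [435.0, 156.0], [277.0, 168.0], [265.0, 44.0]]
centre in w4 [424.05062244  83.92952841]
[[519.0, 17.0], [507.0, 141.0], [346.0, 155.0], [337.0, 51.0], [341.0, 26.0]]
lid edge [-6.43873402e-03  1.89918001e+02] 225.0 413.0
```

Run:
```python
from h import *
m3=dict(np.load('w3.npz'));m4=dict(np.load('w4.npz'))
g=lambda n:cv2.cvtColor(cv2.imread('pics/'+n),cv2.COLOR_BGR2GRAY)
a=np.array([[439,34],[436,156.5],[278,168],[265,44]],np.float32);b=np.array([[519,17],[508,141],[347,155],[341,26]],np.float32)
sp=lambda im,p:cv2.cornerSubPix(im,p.copy().reshape(-1,1,2),(4,4),(-1,-1),(3,50,.01))[:,0]
A=sp(g('w3.png'),a);B=sp(g('w4.png'),b);print(A.round(1).tolist(),B.round(1).tolist())
P=[]
for x,y,n in zip(A,B,['BL','BR','FR','FL']):
    p,e=tri(m3,x,m4,y);P.append(p);print(n,p.round(4),round(e,4))
z={0:.06,1:.06,2:.055,3:.055}
for m,Q in((m3,A),(m4,B)):
    W=np.array([onz(m,*Q[i],z[i])[:2] for i in range(4)]); f=(W[2]+W[3])/2;k=(W[0]+W[1])/2;d=k-f
    print('plane',W.round(4).tolist(),'yaw',np.degrees(np.arctan2(d[1],d[0])),'len',np.hypot(*d),'back yaw',np.degrees(np.arctan2(*(W[0]-W[1])[::-1]))-90,'side yaws',[np.degrees(np.arctan2(*(W[i]-W[j])[::-1])) for i,j in((0,3),(1,2))])
    u=d/np.hypot(*d);print('origin',k-.061*u, f+.070*u)
# lid held: far edge corners in w3
for zz in(.196,.199): 
    q=[onz(m3,*p,zz)[:2] for p in((227.5,188.5),(412.5,187.3))]; d=q[1]-q[0]; print('lid far edge',q,np.hypot(*d),np.degrees(np.arctan2(d[1],d[0])))
```

```text
[[438.8999938964844, 33.599998474121094], [436.1000061035156, 155.60000610351562], [278.70001220703125, 171.3000030517578], [263.8999938964844, 44.400001525878906]] [[518.5999755859375, 15.600000381469727], [508.0, 140.3000030517578], [347.0, 155.0], [339.70001220703125, 26.5]]
BL [ 0.6719 -0.0253  0.0571] 0.0001
BR [ 0.6922 -0.1147  0.0576] 0.0003
FR [ 0.5654 -0.1468  0.054 ] 0.0017
FL [ 0.5434 -0.051   0.0526] 0.0005
plane [[0.6711, -0.0258], [0.6914, -0.1145], [0.5657, -0.1473], [0.5438, -0.0514]] yaw 13.009660264350297 len 0.1298320818246699 back yaw 12.904819883528774 side yaws [np.float64(11.37510521393418), np.float64(14.642987677449149)]
origin [ 0.6218447  -0.08387578] [ 0.62298264 -0.08361286]
plane [[0.6706, -0.026], [0.6908, -0.1144], [0.5649, -0.1458], [0.5432, -0.0512]] yaw 12.599615014936859 len 0.12975154264302435 back yaw 12.918524644575811 side yaws [np.float64(11.186769741399003), np.float64(14.012969560062603)]
origin [ 0.62116586 -0.08347389] [ 0.62238425 -0.08320155]
lid far edge [array([ 0.55558436, -0.12263852]), array([ 0.63604283, -0.11026826])] 0.08140386118349233 8.74061745146792
lid far edge [array([ 0.55625251, -0.12165959]), array([ 0.63510621, -0.10953607])] 0.07978023175170598 8.740617451467916
```

Run:
```python
from h import *
for n,roi,dx in(('w3',(255,20,460,180),0),('w4',(305,3,540,170),75)):
    m=dict(np.load(n+'.npz')); c=quad(cv2.imread(f'pics/{n}.png')[:,:,::-1],roi)
    P=np.array([onz(m,u,v,.06)[:2] for u,v in c])
    th=np.radians(12); u=np.array([np.cos(th),np.sin(th)]);v=np.array([-u[1],u[0]]); o=np.array([.6215,-.0835])
    X=(P-o)@u;Y=(P-o)@v
    for nm,s,a,b in(('left',Y>.03,X,Y),('right',Y<-.03,X,Y)):
        k=s&(X>-.005)&(X<.055); q=np.polyfit(a[k],b[k],1); print(n,nm,k.sum(),'dyaw',np.degrees(np.arctan(q[0])).round(2),'y at x=0',q[1].round(4), 'at .03',np.polyval(q,.03).round(4))
    k=(X>.05)&(abs(Y)<.035); q=np.polyfit(Y[k],X[k],1); print(' back x',q[1].round(4),'dyaw',-np.degrees(np.arctan(q[0])).round(2))
    P2=np.array([onz(m,uu,vv,.055)[:2] for uu,vv in c]);X2=(P2-o)@u;Y2=(P2-o)@v
    k=(X2<-.05)&(abs(Y2)<.038); q=np.polyfit(Y2[k],X2[k],1); print(' mouth x',q[1].round(4),'dyaw',-np.degrees(np.arctan(q[0])).round(2))
```

```text
w3 left 82 dyaw 0.78 y at x=0 0.0459 at .03 0.0463
w3 right 74 dyaw 0.77 y at x=0 -0.0463 at .03 -0.0459
 back x 0.0615 dyaw 0.46
 mouth x -0.068 dyaw 0.89
w4 left 83 dyaw 0.72 y at x=0 0.0459 at .03 0.0462
w4 right 74 dyaw 0.64 y at x=0 -0.0461 at .03 -0.0458
 back x 0.0608 dyaw 0.74
 mouth x -0.0719 dyaw 0.76
```

The fits agree: box origin (0.6215, -0.0836), yaw 12.7°, width 92 mm. I'll stage the lid in front of the mouth and lower it.

```bash
python3 -m crank '[[[0.03,0.4,0,0,0,0.1],[0.04,0.7,0,0,0,0.1],[0.04,0.8,0,0,0,0.1],[0.04,0.8,0,0,0,0.1],[0.04,0.6,-0.2,0,0,0.1],[0.02,0.3,-0.5,0,0,0.1],[0,0.03,-0.8,0,0,0],[0,0,-0.9,0,0,0],[0,0,-0.9,0,0,0],[0,0,-0.9,0,0,0],[0,0,-0.9,0,0,0],[0,0,-0.7,0,0,0],[0,0,-0.4,0,0,0],[0,0,-0.2,0,0,0],[0,0,0,0,0,0],[0,0,0,0,0,0]]]'
python3 - <<'E'
from h import *
save(bot.camera('side'),'s5.png'); im=bot.camera('wrist'); save(im,'w5.png'); m=bot.camera_model('wrist')
np.savez('w5.npz',**{k:m[k] for k in m})
E
```

```text
time: 14.88
ee_pos: [0.5497, -0.0998, 0.0967]
tcp_rot: [179.9, 0.3, 102.4]
wrist_force: [0.1, 0.1, -0.3]
opening: 0.0151
grasp_force: 34.6
```

```bash
python3 -m crank '[[[0,0,-0.3,0,0,0],[0,0,-0.3,0,0,0],[0,0,-0.1,0,0,0],[0,0,0,0,0,0]]]'; python3 -m crank '[[[0,0,-0.1,0,0,0],[0,0,0,0,0,0]]]';python3 -m crank '[[[0,0,-0.05,0,0,0],[0,0,0,0,0,0]]]';python3 -m crank '[[[0,0,-0.05,0,0,0],[0,0,0,0,0,0]]]'
```

```text
time: 15.32
ee_pos: [0.549, -0.0998, 0.0813]
tcp_rot: [180.0, 0.3, 102.4]
wrist_force: [0.8, 0.1, -1.0]
opening: 0.0149
grasp_force: 34.6
time: 15.48
ee_pos: [0.5494, -0.0998, 0.08]
tcp_rot: [179.9, 0.3, 102.4]
wrist_force: [-0.2, 0.2, -0.4]
opening: 0.0151
grasp_force: 34.6
time: 15.65
ee_pos: [0.5495, -0.0999, 0.0792]
tcp_rot: [179.9, 0.3, 102.4]
wrist_force: [-0.5, 0.4, -1.1]
opening: 0.0151
grasp_force: 34.6
time: 15.82
ee_pos: [0.5495, -0.0999, 0.0784]
tcp_rot: [179.9, 0.3, 102.4]
wrist_force: [0.4, 1.1, -0.4]
opening: 0.0152
grasp_force: 34.6
```

```bash
for i in 1; do python3 -m crank '[[[0,0,-0.05,0,0,0],[0,0,0,0,0,0]]]';python3 -m crank '[[[0,0,-0.05,0,0,0],[0,0,0,0,0,0]]]';python3 -m crank '[[[0,0,-0.05,0,0,0],[0,0,0,0,0,0]]]'; done
```

```text
time: 15.98
ee_pos: [0.5496, -0.0999, 0.0784]
tcp_rot: [179.8, 0.3, 102.4]
wrist_force: [-2.9, 0.4, 7.6]
opening: 0.0153
grasp_force: 35.7
time: 16.15
ee_pos: [0.5496, -0.0999, 0.0784]
tcp_rot: [179.8, 0.4, 102.4]
wrist_force: [-5.7, 1.0, 14.4]
opening: 0.0151
grasp_force: 36.7
time: 16.32
ee_pos: [0.5496, -0.0999, 0.0784]
tcp_rot: [179.8, 0.4, 102.4]
wrist_force: [-11.7, 1.7, 21.7]
opening: 0.0151
grasp_force: 37.7
```

Contact at TCP z = 0.0784, as predicted. I'll ease up about 0.7 mm and slide in gently.

```bash
python3 -m crank '[[[0,0,0.16,0,0,0],[0,0,0,0,0,0],[0.2,0.045,0,0,0,0],[0.2,0.045,0,0,0,0],[0.2,0.045,0,0,0,0],[0.2,0.045,0,0,0,0],[0.2,0.045,0,0,0,0]]]'; python3 -m crank '[[[0.15,0.034,0,0,0,0],[0.15,0.034,0,0,0,0],[0.15,0.034,0,0,0,0]]]'; python3 -m crank '[[[0.15,0.034,0,0,0,0],[0.15,0.034,0,0,0,0],[0.15,0.034,0,0,0,0]]]'
```

```text
time: 16.9
ee_pos: [0.5698, -0.0953, 0.0785]
tcp_rot: [179.9, 0.3, 102.4]
wrist_force: [-3.8, -1.3, 5.2]
opening: 0.0151
grasp_force: 35.4
time: 17.15
ee_pos: [0.5788, -0.0933, 0.0785]
tcp_rot: [179.9, 0.3, 102.4]
wrist_force: [-4.5, -0.9, 5.0]
opening: 0.0152
grasp_force: 35.4
time: 17.4
ee_pos: [0.5877, -0.0912, 0.0784]
tcp_rot: [179.9, 0.3, 102.4]
wrist_force: [-4.3, -0.8, 5.4]
opening: 0.0151
grasp_force: 35.4
```

The front edge is already under the lips with low forces. Continuing.

```bash
python3 -m crank '[[[0.2,0.045,0.01,0,0,0],[0.2,0.045,0.01,0,0,0],[0.2,0.045,0,0,0,0],[0.2,0.045,0,0,0,0]]]'; python3 -m crank '[[[0.2,0.045,0,0,0,0],[0.2,0.045,0,0,0,0],[0.2,0.045,0,0,0,0],[0.2,0.045,0,0,0,0]]]'; python3 -m crank '[[[0.15,0.034,0,0,0,0],[0.15,0.034,0,0,0,0],[0.1,0.022,0,0,0,0]]]'; python3 -m crank '[[[0.1,0.022,0,0,0,0],[0.1,0.022,0,0,0,0]]]'
```

```text
time: 17.73
ee_pos: [0.604, -0.0875, 0.0785]
tcp_rot: [179.9, 0.3, 102.4]
wrist_force: [-0.5, 0.0, 1.1]
opening: 0.015
grasp_force: 34.7
time: 18.07
ee_pos: [0.6199, -0.0839, 0.0787]
tcp_rot: [179.9, 0.3, 102.4]
wrist_force: [0.6, 0.5, -0.5]
opening: 0.015
grasp_force: 34.6
time: 18.32
ee_pos: [0.6278, -0.0822, 0.0788]
tcp_rot: [179.9, 0.3, 102.4]
wrist_force: [-0.0, 0.3, -0.6]
opening: 0.0153
grasp_force: 34.6
time: 18.48
ee_pos: [0.6316, -0.0814, 0.0789]
tcp_rot: [179.9, 0.3, 102.4]
wrist_force: [-1.1, 0.1, -1.0]
opening: 0.0151
grasp_force: 34.6
```

```bash
python3 -m crank '[[[0.05,0.011,0,0,0,0],[0.05,0.011,0,0,0,0],[0,0,0,0,0,0]]]'; python3 -m crank '[[[0.05,0.011,0,0,0,0],[0.05,0.011,0,0,0,0],[0,0,0,0,0,0]]]'; python3 -m crank '[[[0.05,0.011,0,0,0,0],[0,0,0,0,0,0]]]'
```

```text
time: 18.73
ee_pos: [0.6336, -0.0809, 0.0789]
tcp_rot: [179.9, 0.3, 102.4]
wrist_force: [0.6, 0.2, -0.8]
opening: 0.0151
grasp_force: 34.6
time: 18.98
ee_pos: [0.6352, -0.0806, 0.0789]
tcp_rot: [179.9, 0.3, 102.4]
wrist_force: [-2.1, -1.1, 0.4]
opening: 0.0156
grasp_force: 34.7
time: 19.15
ee_pos: [0.6354, -0.0807, 0.0789]
tcp_rot: [-180.0, 0.3, 102.4]
wrist_force: [-7.0, -2.8, 2.9]
opening: 0.0151
grasp_force: 35.1
```

```bash
python3 -m crank '[[[0.05,0.011,0,0,0,0],[0,0,0,0,0,0]]]'; python3 -m crank '[[[0,0,0,0,0,0],[0,0,0,0,0,0],[0,0,0,0,0,0],[0,0,0,0,0,0]]]' 0.4; python3 -m crank '[[[0,0,0.2,0,0,0],[0,0,0.5,0,0,0],[0,0,0.9,0,0,0],[0,0,0.9,0,0,0],[0,0,0.9,0,0,0],[0,0,0.9,0,0,0],[0,0,0.9,0,0,0],[0,0,0.9,0,0,0],[-0.5,-0.2,0.5,0,0,0],[-0.9,-0.3,0,0,0,0],[-0.9,-0.7,0,0,0,0],[-0.5,-0.9,0,0,0,0],[0,-0.9,0,0,0,0],[0,-0.5,0,0,0,0],[0,0,0,0,0,0]]]'
python3 - <<'E'
from h import *
m=bot.camera_model('wrist');w=bot.camera('wrist');s=bot.camera('side');t=bot.camera('top')
save(w,'w6.png')
a=np.vstack([cv2.resize(w,(640,400))[:300],np.hstack([cv2.resize(s[160:310,270:430],(320,300)),cv2.resize(t[115:255,280:480],(320,300))])]);save(a,'fin.png')
E
```

```text
time: 19.32
ee_pos: [0.6355, -0.0807, 0.0787]
tcp_rot: [-179.8, 0.3, 102.4]
wrist_force: [-11.2, -3.1, 3.7]
opening: 0.0154
grasp_force: 35.3
time: 19.65
ee_pos: [0.6377, -0.08, 0.079]
tcp_rot: [179.9, 0.3, 102.4]
wrist_force: [-0.2, 0.8, -0.9]
opening: 0.0343
grasp_force: 0.0
time: 20.9
ee_pos: [0.5809, -0.1518, 0.2112]
tcp_rot: [179.9, 0.4, 102.3]
wrist_force: [1.3, -0.0, -0.3]
opening: 0.0342
grasp_force: 0.0
```

View pics/fin.png

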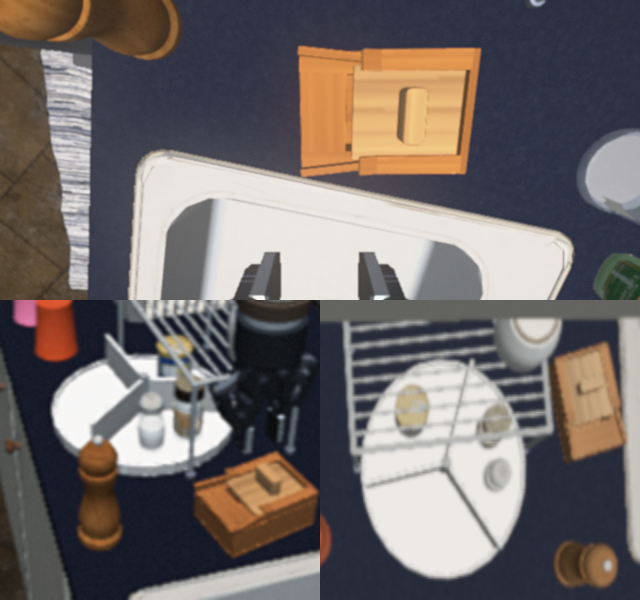

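The lid sits in the grooves with its front edge at (352,112), just ahead of the lip lead-ins. The jars, mill and beaker are upright and undisturbed. One last numeric check of the seating.

Run:
```python
from h import *
m=bot.camera_model('wrist'); u=np.array([np.cos(np.radians(12.7)),np.sin(np.radians(12.7))]);o=np.array([.6215,-.0836])
for n,p,z in[('lid front',(352,112),.052),('lid back',(464,108),.052),('bar',(412,90),.08),('bar',(414,138),.08),('box back',(473,112),.06),('mouth',(301,112),.05)]:
    print(n,((onz(m,*p,z)[:2]-o)@u).round(4))
```

```text
lid front -0.0278
lid back 0.0579
bar 0.01
bar 0.014
box back 0.0619
mouth -0.0672
```

```bash
python3 -c "
from workcell import bot
print(bot.job_done())"
```

```text
the job is handed in; nothing more can be done
None
```

The lid is in the tea box, pushed against its back stop; the jars, pepper mill and beaker looked upright and in place in the last pictures, and I handed the job in at about 21 s of the 72 s allowed.

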